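Load the slide holder into the dish and slide it under the riser shelf

ROBOT

A 6-joint arm with a two-finger parallel gripper is mounted at the origin on the work surface. World frame = base frame: x ahead of the robot, y to its left, z up, the work surface at z = 0. Lengths are in mm, angles in rad, forces in N, time in s.
With the tool pointing down it reaches from about 275 to 1000 mm from the base axis. Payload 8.4 kg.
Tool frame: the origin (TCP) lies at the very end of the fingers, on their centre line; the grasp point (between the pads) lies 19 mm behind it; z points along the fingers, y is the line along which they close (so a half turn about z gives the same grasp; the last joint's range is limited). The gripper opens to 85 mm and grips with 20 to 120 N. Pads are 22 mm wide; open, the fingers measure 114 mm over their backs; the gripper's body (76 mm by 85 mm) begins 54 mm behind the grasp point. The pads swing forward as they close: fully open they stand 13 mm farther back than shut.
Start: joints at [-1.18, 0.353, 1.633, -0, 1.155, -0.002], TCP at [239.234, -577.404, 231.281] pointing down, gripper open.
Joint ranges: [-2.63, 2.63], [-0.92, 2.1], [0.06, 2.66], [-1.3, 4.44], [0, 2.69], [-3.02, 3.02]. Speed limits (rad/s): [2.22, 2.22, 2.79, 3.14, 3.14, 3.14].

INTERFACE

Orientations are given as [roll, pitch, yaw] about the fixed x, y, z axes, in that order (R = Rz(yaw) Ry(pitch) Rx(roll)).
In Python, from rig import telemetry, imaging, r gives the robot as it stands. The module is installed in compiled form; this text tells all that it offers.
- The arm moves only by the tool step_arm, never from a script. Its argument "moves" is a list of rows, each a list of 3 entries, a list of its own where there are three numbers: the turn, a rotation vector about the tool's x, y, z scaled (see below), then the shift along the tool's x, y, z scaled (see below), then the opening, from -1 (shut) to 1 (fully open). A call has 1 to 8 rows; each row is the pose to reach, as a shift and turn from the pose commanded when the call began, along the tool's axes at that moment; what a row does not reach only later rows make up. The controller multiplies each number of a shift by 200 mm and each number of a turn by 45 degrees. A row lasts 1/10 s, in which the tool goes at most 50 mm and 8.59 degrees, less where a joint would pass 70% of its speed; a pose out of reach is approached as far as the arm can. A call with a number of a shift or a turn outside -1 to 1 is refused whole. A call with a gripper value outside its range is refused whole. The fingers move at their own pace and stop on an object; "squeeze" is the grip in N (left out, the last holds). Time passes only in rows, so rows that repeat a pose let the fingers close. It gives the time, the measured TCP pose, the force, the opening and the grip force at its end, in the units of the state.
- telemetry.sense(): the state, without advancing time (a new reading comes with each control period).
- imaging.grab_frame(name): name is "scene" or "top" or "wrist"; returns the picture (480x640x3 uint8, red, green, blue); there is no depth.
- imaging.calibration(name): a dict with "fx", "fy", "cx", "cy" (pixels), "cam_to_world" (4x4, takes a point from camera to world coordinates). Camera axes: x right, y up, looking along -z (the intrinsics and any distortion apply to the point x, -y, -z); pixel columns grow to the right and rows downward; lengths in mm; the calibration is good to about 2 mm. A picture is of the moment at which its call begins: read the wrist's pose just before it. calibration takes no time and is no camera call; for the wrist camera it gives the pose at the moment of the call.
- r.sign_off(): hands the job in; it is judged then, once.
Trained networks look in the newest picture that a camera, given by its name, has taken for a name from the list of things; names that differ only in an ending like _2 or _b are one class to them, and where a whole thing is asked for, a point or a joint stands for the part that bears it (a point fixed in the world has none). Each returns a list of dicts, best first, with "conf" (0 to 1); they miss things now and then, are a little off and sometimes report something else, mostly with a low value. They report only what shows in the picture. A call takes as long as a camera call. They do not tell look-alikes from the thing itself.
- imaging.recognise(camera, name): "extent" ([left, top, width, height] in pixels, round what is visible of it).
- imaging.mark_of(camera, name): "xy" ([column, row] in pixels: a listed point, or the origin of a listed thing).
The state is a dict: "clock": time; "qpos": joint angles; "qvel": joint speeds; "joint_efforts": joint torques, N m; "eef_pos": TCP position; "tcp_rot": TCP orientation; "contact_force": force on the tool from outside, world axes, zero at the start; "wrist_torque": the same for the moment, N m; "opening": opening from 0.0 (shut) to 1.0 (fully open); "grasp_force": force on a finger pad.
Only numpy, scipy, OpenCV 4.12 (cv2) and the standard library are available. Lean on these libraries where they do the work, as an engineer would, in place of code of your own. Each camera call takes 0.05 s, during which the arm holds its last target. There are 200 camera calls.

TASK

Stand the steel slide holder upright in the open steel dish, then slide the loaded dish along the bench, without lifting it, into the empty bay of the clear riser shelf, so that the whole dish is under the shelf, square to it and sticking out neither in front nor behind. Leave the box in the other bay and everything else on the bench where it is, and keep the slide holder upright.

Things in the scene. Friction and masses are not known exactly. Their poses are not given: they have to be found in the camera images.
- dish: open rectangular steel dish, loose, about 0.4 kg, 90 mm (its x) by 140 mm (its y) by 35 mm high, walls and floor 4 mm thick; origin at the centre of its underside, z up. It stands on the bench in front of the shelf with a long side towards the robot.
- holder: slide holder, loose, 0.18 kg: steel base 40 mm (its x) by 84 mm (its y), two upright end plates, glass slides up to 40 mm, and on top a bar handle along its y, 10 mm wide, from 62 to 74 mm above the base; origin at the centre of the underside. On the bench to the left or right of the dish
- riser: fixed riser shelf: clear plate 150 mm deep (its x), 424 mm wide (its y), underside 130 mm and top 140 mm above the bench, aluminium strips along front and rear edges; six legs 14 mm square, in those edges at y = -205, 0, +205 mm. Origin on the bench under its centre, x away from the robot, front edge at x = -75 mm. Two bays 191 mm wide, open in front and behind
- bay_left (a point): point on the bench at the centre of the left (+y) bay of the riser, axes as the riser's: front edge of the shelf 75 mm towards -x, rear edge 75 mm towards +x
- bay_right (a point): point on the bench at the centre of the right (-y) bay of the riser, axes as the riser's
- archive: closed grey box with white lid, loose, 104 mm (x) by 134 mm (y) by 52 mm high, origin at the centre of its underside; it stands in one of the two bays, which is thereby taken
- carton: flat cardboard carton 70 x 100 x 24 mm lying on top of the shelf, origin at the centre of its underside; leave alone
- slidebox: closed white plastic box 47 x 87 x 55 mm on the bench, on the other side from the slide holder, origin at the centre of its underside; leave alone
- reagent: amber bottle, 72 mm diameter, 150 mm tall, origin at the centre of its underside; leave alone
- jar: jar with a white cap, 64 mm diameter, 90 mm tall, origin at the centre of its underside; leave alone
- blades: small white and green blade dispenser 50 x 85 x 36 mm, origin at the centre of its underside; leave alone
- brush: brush 160 mm long lying on the bench near the robot; leave alone
There are look-alikes about, which are no part of the job. Leave any yellow look-alike of the dish alone.

How it is judged (in metres and radians):
On the way:
1. the slide holder stands upright in the dish, let go (horizontal distance between holder and dish below 0.045 m and z of holder in the frame of dish below 0.012 m and angle between holder's own z axis and vertical below 0.15 rad and contact force between the fingers and holder below 0.1 N), for 0.2 s.
At the end, for the whole second after the job is handed in: The dish rests flat on the bench in a bay of the riser: its centre within 35 mm sideways of the bay's centre and from 25 mm in front of it to 30 mm behind it, square to the shelf within 0.15 rad; the slide holder stands upright (within 0.15 rad) on the floor of the dish; both at rest (((x of dish in the frame of bay_left between -0.025 and 0.03 m and y of dish in the frame of bay_left between -0.035 and 0.035 m) or (x of dish in the frame of bay_right between -0.025 and 0.03 m and y of dish in the frame of bay_right between -0.035 and 0.035 m)) and angle between the x axis of dish and the x axis of riser, either way round below 0.15 rad and angle between dish's own z axis and vertical below 0.05 rad and height (world z) of dish below 0.006 m and linear speed of each of dish, holder below 0.01 m/s and horizontal distance between holder and dish below 0.045 m and z of holder in the frame of dish below 0.012 m and angle between holder's own z axis and vertical below 0.15 rad); the robot touches nothing.
It fails at once if the dish is lifted off the bench (more than 15 mm) or tipped more than 0.25 rad (height (world z) of dish above 0.015 m or angle between dish's own z axis and vertical above 0.25 rad).
It fails at once if the slide holder is tipped more than 0.6 rad (angle between holder's own z axis and vertical above 0.6 rad).
It fails at once if the box in the other bay or any other thing on the bench or shelf is moved by more than 20 mm (distance of any of archive, slidebox, carton, reagent, jar, blades, brush from where it was at the start of the episode above 0.02 m).
It also fails if it takes over 69 s, if anything falls off the work surface, if the arm or the gripper's body presses on something with over 40 N, if the wrist force passes 120 N, or if a joint passes its speed limit or range.

## Working session

There is one attempt and no reset: what is moved stays moved. The work goes in short steps, Python scripts to look and compute and a tool call to move; the robot and the scene stay as the last step left them, time stands still between calls to the robot, and variables do not carry over. Pictures are saved under pics/ and viewed, at most 13 in all, crops included, and the job is handed in when it is done.

Besides the shell and the picture viewer there is one more tool, called by a JSON object that holds its "fn" and its "kwargs". step_arm: Moves the arm, as the interface text tells. Its arguments: {"type":"object","properties":{"moves":{"type":"array"},"squeeze":{"type":"number"}},"required":["moves"]}

```bash
mkdir -p pics
cat > h.py <<'E'
import numpy as np, cv2
from rig import telemetry, imaging, r
def pix2w(cam,uv,z,c=None):
    c=c or imaging.calibration(cam); T=np.array(c["cam_to_world"])
    d=np.array([(uv[0]-c["cx"])/c["fx"],-(uv[1]-c["cy"])/c["fy"],-1.0]); d=T[:3,:3]@d; o=T[:3,3]
    return o+d*(z-o[2])/d[2]
def w2pix(cam,p,c=None):
    c=c or imaging.calibration(cam); T=np.array(c["cam_to_world"])
    q=T[:3,:3].T@(np.array(p,float)-T[:3,3]); return np.array([c["cx"]+c["fx"]*q[0]/-q[2],c["cy"]-c["fy"]*q[1]/-q[2]])
def save(cam,name):
    im=imaging.grab_frame(cam); cv2.imwrite("pics/"+name,im[:,:,::-1]); return im
E
python3 - <<'E'
from h import *
s=telemetry.sense(); print(s)
for c in ("scene","top"):
    print(c, {k:(np.round(v,3).tolist() if k=="cam_to_world" else v) for k,v in imaging.calibration(c).items()})
    save(c,c+"0.png")
    for n in "dish holder riser bay_left bay_right archive slidebox reagent jar blades brush carton".split():
        m=imaging.mark_of(c,n)[:3]
        print(n,[(np.round(x["xy"]).tolist(),round(x["conf"],2),np.round(pix2w(c,x["xy"],0)[:2]).tolist()) for x in m])
E
```

```text
{'clock': 0.0, 'qpos': array([-1.18040749e+00,  3.53647174e-01,  1.63416558e+00,  1.15516629e-05,
        1.15520659e+00, -2.40871172e-03]), 'qvel': array([ 9.25274707e-04,  4.51790841e-05, -8.86503395e-04,  7.54881055e-04,
        1.65771899e-04,  3.76333341e-04]), 'joint_efforts': array([-1.77830152e-03, -6.05261636e+01, -3.42063153e+01,  9.09610947e-06,
        9.50924645e-03, -4.13106000e-05]), 'eef_pos': array([ 239.04313557, -576.94212722,  230.54884339]), 'tcp_rot': array([-3.14016600e+00, -1.39981353e-05,  3.92792864e-01]), 'contact_force': array([ 0.50077865, -0.25730106, -0.84535189]), 'wrist_torque': array([ 0.00345726,  0.02780312, -0.02646023]), 'grasp_force': 0.0, 'opening': 0.998878939608333}
scene {'fx': 611.7822784262571, 'fy': 611.7822784262571, 'cx': 329.56382416995575, 'cy': 237.40229441038406, 'cam_to_world': [[0.837, 0.52, -0.17, 184.7], [-0.547, 0.797, -0.257, -314.753], [0.002, 0.308, 0.951, 1452.358], [0.0, 0.0, 0.0, 1.0]]}
dish [([220.0, 137.0], 0.96, [356.0, 468.0]), ([184.0, 219.0], 0.69, [166.0, 319.0]), ([354.0, 236.0], 0.64, [498.0, 48.0])]
holder [([27
[... 695 characters left out ...]
2, 0.994, -0.103, 275.514], [-1.0, 0.022, 0.001, 45.099], [0.003, 0.103, 0.995, 1575.961], [0.0, 0.0, 0.0, 1.0]]}
dish [([279.0, 284.0], 0.87, [322.0, 117.0]), ([304.0, 222.0], 0.86, [501.0, 49.0]), ([208.0, 337.0], 0.85, [165.0, 313.0])]
holder [([188.0, 221.0], 0.97, [498.0, 386.0]), ([455.0, 174.0], 0.26, [653.0, -391.0])]
riser [([331.0, 166.0], 0.78, [670.0, -28.0])]
bay_left []
bay_right []
archive []
slidebox [([438.0, 226.0], 0.71, [500.0, -341.0])]
reagent [([199.0, 172.0], 0.58, [643.0, 360.0])]
jar [([457.0, 173.0], 0.73, [657.0, -396.0])]
blades [([225.0, 282.0], 0.62, [322.0, 271.0])]
brush [([427.0, 296.0], 0.57, [296.0, -308.0])]
carton [([368.0, 153.0], 0.7, [711.0, -135.0])]
```

View pics/scene0.png

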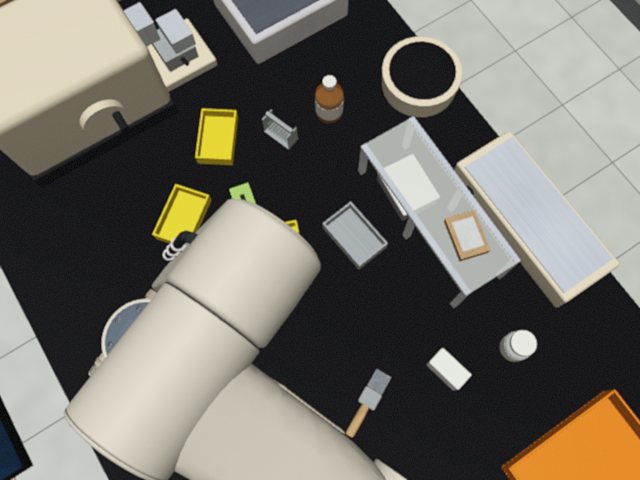

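View pics/top0.png

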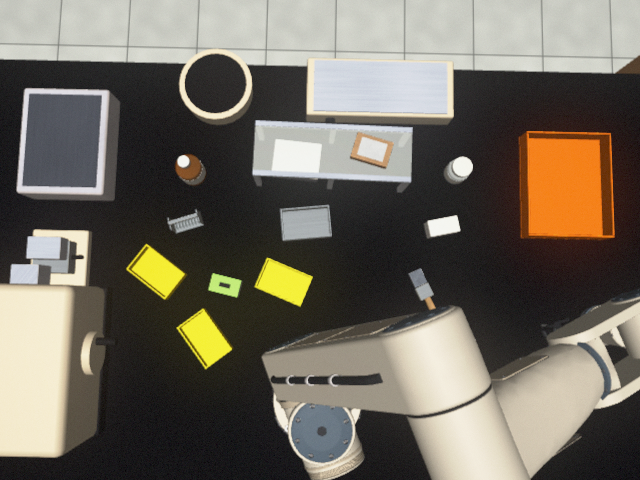

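In the scene picture the steel dish is at (354,236) and the holder at (280,128). In the top picture they are at (305,223) and (186,222). There are three more dishes in the top picture, at (156,271), (283,282) and (204,338). All three are yellow, so they are the look-alikes. The grey steel dish in front of the shelf, long side to the robot, is the one meant. The archive box with the white lid (297,156) fills the left bay, so the right bay is the empty one. I'll confirm this in an enlarged crop.

Run:
```python
import cv2, numpy as np
im=cv2.imread("pics/top0.png")
a=cv2.resize(im[195:250,160:340],None,fx=4,fy=4,interpolation=cv2.INTER_CUBIC)
b=cv2.resize(im[115:195,245:425],None,fx=4,fy=4,interpolation=cv2.INTER_CUBIC)
cv2.imwrite("pics/crop1.png",np.vstack([a,b]))
```

```text
(no output)
```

View pics/crop1.png

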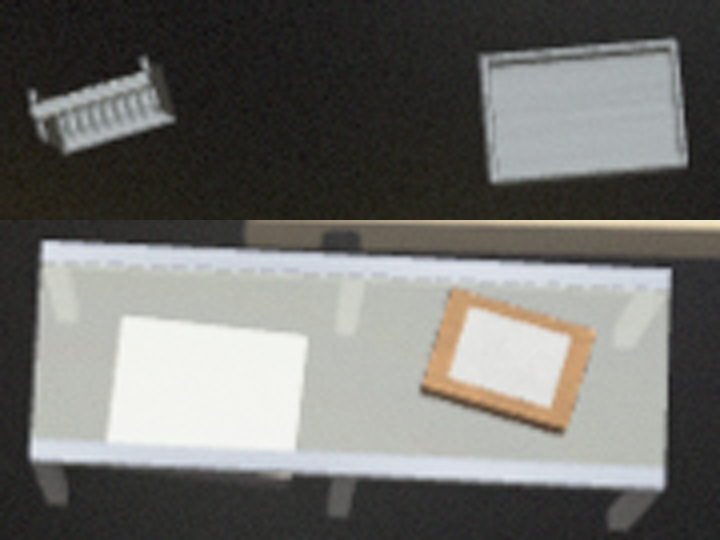

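The crop shows the grey steel dish with rim corners at about (480,54), (677,40), (687,166) and (492,183). The handle bar runs (35,112) to (155,75). The shelf top corners are (42,241), (671,268), (664,488) and (30,461). The right bay is empty apart from the carton on top of the shelf.

Run:
```python
from h import *
def p(pts,off,z): return np.array([pix2w("top",(x/4+off[0],y/4+off[1]),z)[:2] for x,y in pts])
for n,pts,off,z in [("dish",[(480,54),(677,40),(687,166),(492,183)],(160,195),35),("riser",[(42,241),(671,268),(664,488),(30,461)],(245,60),140)]:
    w=p(pts,off,z); c=cv2.minAreaRect(w.astype(np.float32)); d=w[0]-w[1]+w[3]-w[2]
    print(n,w.round(1).tolist(),"c",w.mean(0).round(1),c[1],"yaw",np.arctan2(-d[0],d[1]))
w=p([(35,114),(157,77)],(160,195),74);print("handle",w,w.mean(0)); d=w[0]-w[1];print(np.arctan2(-d[0],d[1]),np.linalg.norm(d))
w=p([(65,153),(175,121)],(160,195),0);print("base front",w)
print(w2pix("scene",(675,-125,0)))
```

```text
dish [[534.2, 118.0], [547.4, -22.1], [457.2, -30.7], [442.0, 107.0]] c [495.2  43. ] (92.76268768310547, 140.65036010742188) yaw 0.1022178497653506
riser [[755.9, 185.6], [747.0, -238.9], [596.0, -234.5], [604.7, 188.8]] c [675.9 -24.7] (424.58984375, 151.26730346679688) yaw -0.02069467836173311
handle [[478.66029233 422.5269264 ]
 [506.41253923 339.34046187]] [492.53641578 380.93369413]
0.32200397379921314 87.69364337706098
base front [[460.68394969 418.06162824]
 [485.84368217 339.43758602]]
[452.27109518 254.19171936]
```

{"fn": "step_arm", "kwargs": {"moves": [[[0,0,-0.95],[0.6,-1,0],1],[[0,0,-0.95],[0.6,-1,0],1],[[0,0,-0.95],[0.6,-1,0],1],[[0,0,-0.95],[0.6,-1,0],1],[[0,0,-0.95],[0.6,-1,0],1],[[0,0,-0.95],[0.6,-1,0],1]]}}

```text
clock: 1.9
eef_pos: [273.3, -343.0, 231.3]
tcp_rot: [-3.141, -0.001, 1.146]
contact_force: [0.2, 0.1, 0.4]
opening: 1.0
grasp_force: 0.0
```

{"fn": "step_arm", "kwargs": {"moves": [[[0,0,-0.95],[0.96,-0.06,0],1],[[0,0,-0.95],[0.96,-0.06,0],1],[[0,0,-0.95],[0.96,-0.06,0],1],[[0,0,-0.95],[0.96,-0.06,0],1],[[0,0,-0.95],[0.96,-0.06,0],1],[[0,0,-0.95],[0.96,-0.06,0],1]]}}

```text
clock: 2.5
eef_pos: [343.8, -166.8, 231.6]
tcp_rot: [3.141, 0.001, 1.889]
contact_force: [0.3, -0.3, 0.5]
opening: 1.0
grasp_force: 0.0
```

{"fn": "step_arm", "kwargs": {"moves": [[[0,0,0],[0.79,0.52,0],1],[[0,0,0],[0.79,0.52,0],1],[[0,0,0],[0.79,0.52,0],1],[[0,0,0],[0.79,0.52,0],1],[[0,0,0],[0.79,0.52,0],1]]}}

```text
clock: 3.0
eef_pos: [394.7, 17.6, 231.6]
tcp_rot: [3.14, -0.0, 1.882]
contact_force: [0.4, -0.2, 0.2]
opening: 0.999
grasp_force: 0.0
```

{"fn": "step_arm", "kwargs": {"moves": [[[0,0,0],[0.79,0.52,0],1],[[0,0,0],[0.79,0.52,0],1],[[0,0,0],[0.79,0.52,0],1],[[0,0,0],[0.79,0.52,0],1],[[0,0,0],[0.79,0.52,0],1]]}}

```text
clock: 3.5
eef_pos: [445.5, 199.8, 231.3]
tcp_rot: [3.14, -0.001, 1.881]
contact_force: [1.2, -0.6, 0.1]
opening: 1.0
grasp_force: 0.0
```

{"fn": "step_arm", "kwargs": {"moves": [[[0,0,0],[0.79,0.52,0],1],[[0,0,0],[0.79,0.52,0],1],[[0,0,0],[0.79,0.52,0],1],[[0,0,0],[0.79,0.52,0],1],[[0,0,0],[0.79,0.52,0],1],[[0,0,0],[0.79,0.52,0],1]]}}

```text
clock: 4.1
eef_pos: [494.1, 378.3, 230.5]
tcp_rot: [-3.14, 0.001, 1.882]
contact_force: [-0.4, -0.6, 0.9]
opening: 0.998
grasp_force: 0.0
```

```bash
cat >> h.py <<'E'
from scipy.spatial.transform import Rotation as Ro
def go(pos,rpy):
    "units for a move from the present measured pose to pos, rpy"
    s=telemetry.sense(); R=Ro.from_euler("xyz",s["tcp_rot"]); G=Ro.from_euler("xyz",rpy)
    print("at",s["eef_pos"].round(1),s["tcp_rot"].round(3),"turn",((R.inv()*G).as_rotvec()/np.pi*4).round(3),"shift",(R.inv().apply(np.array(pos)-s["eef_pos"])/200).round(3))
E
python3 - <<'E'
from h import *
go((492.5,381,49),(np.pi,0,1.893))
c=imaging.calibration("wrist"); print(np.round(c["cam_to_world"],2).tolist(),c["fx"],c["cx"],c["cy"])
save("wrist","w1.png"); print(imaging.mark_of("wrist","holder")[:2], imaging.recognise("wrist","holder")[:2])
E
```

```text
at [494.1 378.3 230.5] [-3.140e+00  1.000e-03  1.882e+00] turn [-0.002  0.002 -0.015] shift [ 0.017 -0.002  0.908]
[[0.95, -0.29, -0.08, 474.47], [0.3, 0.92, 0.26, 444.04], [-0.0, -0.27, 0.96, 372.62], [0.0, 0.0, 0.0, 1.0]] 389.31227135178347 323.97445128604875 239.7865851465261
[{'xy': [321.7, 196.1], 'conf': 0.69}] [{'extent': [301.8, 153.0, 44.1, 112.4], 'conf': 0.83}]
```

View pics/w1.png

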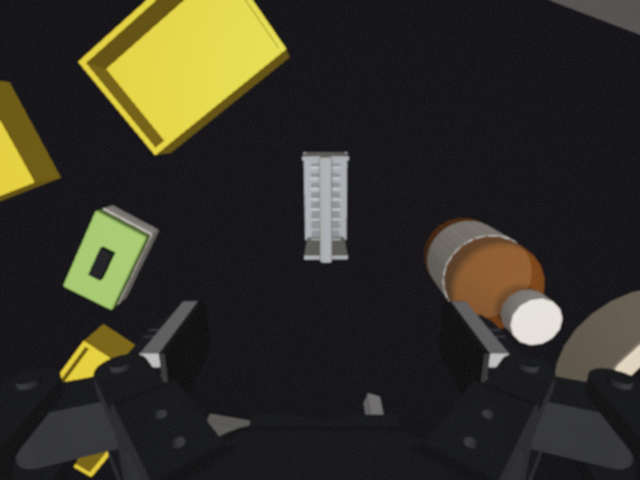

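The wrist view shows the holder seen end-on, with its handle bar running from (326,155) to (326,262). It lies beyond the finger line and is parallel to the tool x axis.

Run:
```python
from h import *
a=pix2w("wrist",(326,154),74);b=pix2w("wrist",(326,262),74);m=(a+b)/2;d=a-b
print(a,b,m,np.arctan2(-d[0],d[1]),np.linalg.norm(d)); print(pix2w("wrist",(321.7,196.1),0))
s=telemetry.sense(); print(w2pix("wrist",s["eef_pos"]))
```

```text
[480.60937519 427.49799686  74.        ] [506.88496477 345.86734866  74.        ] [493.74716998 386.68267276  74.        ] 0.3114108965245629 85.75528749365533
[490.51543825 384.44694544   0.        ]
[320.87061077 308.62003896]
```

{"fn": "step_arm", "kwargs": {"moves": [[[0,0,0],[0.03,0.005,0.2],1],[[0,0,0],[0.03,0.005,0.4],1],[[0,0,0],[0.03,0.005,0.6],1],[[0,0,0],[0.03,0.005,0.75],1],[[0,0,0],[0.03,0.005,0.85],1],[[0,0,0],[0.03,0.005,0.905],1],[[0,0,0],[0.03,0.005,0.905],1]]}}

```text
clock: 4.95
eef_pos: [491.9, 384.5, 49.4]
tcp_rot: [-3.14, 0.001, 1.884]
contact_force: [0.1, -0.7, -0.3]
opening: 0.994
grasp_force: 0.0
```

{"fn": "step_arm", "kwargs": {"moves": [[[0,0,0],[0,0,0],-1],[[0,0,0],[0,0,0],-1],[[0,0,0],[0,0,0],-1],[[0,0,0],[0,0,0],-1],[[0,0,0],[0,0,0],-1],[[0,0,0],[0,0,0],-1],[[0,0,0],[0,0,0],-1],[[0,0,0],[0,0,0],-1]], "squeeze": 30}}

```text
clock: 5.75
eef_pos: [492.6, 386.2, 50.8]
tcp_rot: [3.141, -0.0, 1.885]
contact_force: [-1.4, 0.6, 5.5]
opening: 0.111
grasp_force: 32.1
```

{"fn": "step_arm", "kwargs": {"moves": [[[0,0,0],[0,0,-0.05],-1],[[0,0,0],[0,0,-0.13],-1],[[0,0,0],[0,0,-0.21],-1],[[0,0,0],[0,0,-0.29],-1],[[0,0,0],[0,0,-0.33],-1],[[0,0,0],[0,0,-0.35],-1]]}}

```text
clock: 6.35
eef_pos: [492.8, 386.3, 122.0]
tcp_rot: [3.14, -0.001, 1.885]
contact_force: [-0.4, 0.6, -1.2]
opening: 0.108
grasp_force: 31.1
```

{"fn": "step_arm", "kwargs": {"moves": [[[0,0,0],[-0.05,-0.015,0],-1],[[0,0,0],[-0.15,-0.045,0],-1],[[0,0,0],[-0.28,-0.09,0],-1],[[0,0,0],[-0.42,-0.13,0],-1],[[0,0,0],[-0.56,-0.175,0],-1],[[0,0,0],[-0.7,-0.22,0],-1],[[0,0,0],[-0.8,-0.25,0],-1],[[0,0,0],[-0.82,-0.255,0],-1]]}}

```text
clock: 7.15
eef_pos: [493.1, 210.5, 119.4]
tcp_rot: [-3.139, 0.001, 1.883]
contact_force: [0.9, 0.3, -1.8]
opening: 0.112
grasp_force: 31.1
```

Run:
```python
from h import *
go((495,43,120),(np.pi,0,1.673))
```

```text
at [493.1 210.5 119.4] [-3.139e+00  1.000e-03  1.883e+00] turn [-0.004  0.001  0.267] shift [-0.8   -0.248 -0.002]
```

{"fn": "step_arm", "kwargs": {"moves": [[[0,0,0.03],[-0.05,-0.015,0],-1],[[0,0,0.08],[-0.15,-0.045,0],-1],[[0,0,0.12],[-0.28,-0.09,0],-1],[[0,0,0.16],[-0.42,-0.13,0],-1],[[0,0,0.2],[-0.56,-0.175,0],-1],[[0,0,0.24],[-0.7,-0.22,0],-1],[[0,0,0.267],[-0.78,-0.24,0],-1],[[0,0,0.267],[-0.8,-0.248,0],-1]]}}

```text
clock: 7.95
eef_pos: [496.6, 45.2, 120.1]
tcp_rot: [-3.141, 0.0, 1.673]
contact_force: [0.4, 0.6, -2.5]
opening: 0.105
grasp_force: 31.1
```

Run:
```python
from h import *
go((495,43,55),(np.pi,0,1.673))
a=save("wrist","w2.png"); b=save("scene","s2.png")
cv2.imwrite("pics/c2.png",np.hstack([cv2.resize(a,(400,300)),cv2.resize(b[150:300,255:455],(400,300))])[:,:,::-1])
```

```text
at [496.6  45.2 120.1] [-3.141  0.     1.673] turn [-0.  0. -0.] shift [-0.01  -0.009  0.325]
```

View pics/c2.png

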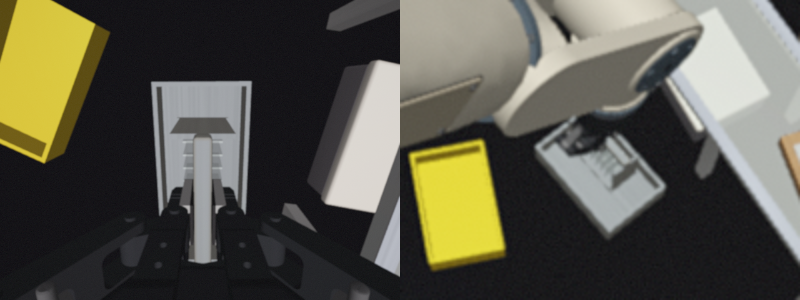

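The handle is centred over the dish: it is at column 204, and the dish edges are at columns 152 and 252. I'll lower it now.

{"fn": "step_arm", "kwargs": {"moves": [[[0,0,0],[-0.01,-0.005,0.06],-1],[[0,0,0],[-0.01,-0.005,0.14],-1],[[0,0,0],[-0.01,-0.005,0.21],-1],[[0,0,0],[-0.01,-0.005,0.26],-1],[[0,0,0],[-0.01,-0.005,0.29],-1],[[0,0,0],[-0.01,-0.005,0.31],-1],[[0,0,0],[-0.01,-0.005,0.32],-1],[[0,0,0],[-0.01,-0.005,0.32],-1]]}}

```text
clock: 8.85
eef_pos: [496.1, 44.7, 56.3]
tcp_rot: [3.141, -0.0, 1.675]
contact_force: [-0.6, 1.0, -1.5]
opening: 0.11
grasp_force: 31.1
```

{"fn": "step_arm", "kwargs": {"moves": [[[0,0,0],[0,0,0.005],-1],[[0,0,0],[0,0,0.01],-1],[[0,0,0],[0,0,0.01],-1]]}}

```text
clock: 9.15
eef_pos: [496.4, 44.6, 54.8]
tcp_rot: [3.141, 0.0, 1.675]
contact_force: [-0.2, -0.4, 2.0]
opening: 0.109
grasp_force: 31.6
```

{"fn": "step_arm", "kwargs": {"moves": [[[0,0,0],[0,0,0],0],[[0,0,0],[0,0,0],0.4],[[0,0,0],[0,0,0],0.4],[[0,0,0],[0,0,0],0.4],[[0,0,0],[0,0,0],0.4],[[0,0,0],[0,0,0],0.4]]}}

```text
clock: 9.75
eef_pos: [496.0, 44.6, 54.3]
tcp_rot: [-3.142, 0.0, 1.675]
contact_force: [0.7, -0.5, 0.0]
opening: 0.699
grasp_force: 0.0
```

{"fn": "step_arm", "kwargs": {"moves": [[[0,0,0],[0,0,-0.1],0.4],[[0,0,0],[0,0,-0.3],0.4],[[0,0,0],[0,0,-0.5],0.4],[[0,0,0],[0,0,-0.5],0.4]]}}

```text
clock: 10.15
eef_pos: [499.2, 44.9, 159.0]
tcp_rot: [3.133, 0.0, 1.675]
contact_force: [0.2, 0.0, 0.3]
opening: 0.698
grasp_force: 0.0
```

Run:
```python
from h import *
a=save("wrist","w3.png")
print(imaging.recognise("wrist","dish")[:2]);print(imaging.mark_of("wrist","dish")[:2],imaging.mark_of("wrist","holder")[:2])
s=telemetry.sense();print(s["eef_pos"],s["tcp_rot"],s["qpos"])
# finger tip pixels for check
```

```text
[{'extent': [0.8, 1.9, 185.6, 239.4], 'conf': 0.88}, {'extent': [249.1, 127.1, 136.2, 194.1], 'conf': 0.66}]
[{'xy': [97.2, 122.1], 'conf': 0.77}] [{'xy': [319.1, 225.4], 'conf': 0.93}]
[495.17103307  44.55189705 153.3144905 ] [-3.14001949e+00 -5.52791342e-05  1.67533741e+00] [ 8.66953169e-02  2.52460275e-01  1.97495618e+00  3.42960291e-05
  9.15750099e-01 -1.78667258e-02]
```

View pics/w3.png

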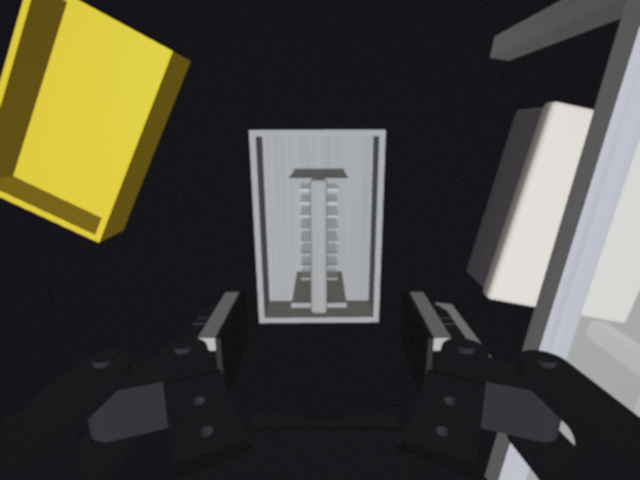

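The holder stands upright and released in the dish. The rim corners are at (249,130), (386,129), (380,322) and (259,323).

```bash
cat >> h.py <<'E'
def rect(cam,pts,z):
    w=np.array([pix2w(cam,p,z)[:2] for p in pts]); c=cv2.minAreaRect(w.astype(np.float32)); return w.round(1).tolist(),w.mean(0).round(1),np.round(c[1],1),c[2]
E
python3 - <<'E'
from h import *
print(rect("wrist",[(249,130),(386,129),(380,322),(259,323)],35))
go((486,140,153),(np.pi,0,1.673));
E
```

```text
([[441.2, 108.4], [528.8, 118.1], [544.5, -18.1], [455.6, -28.2]], array([492.5,  45. ]), array([ 89.4, 137.3]), 6.461796760559082)
at [495.2  44.6 153.3] [-3.14  -0.     1.675] turn [-0.002 -0.     0.003] shift [0.479 0.004 0.002]
```

{"fn": "step_arm", "kwargs": {"moves": [[[0,0,0],[0.25,0,0],0.4],[[0,0,0],[0.5,0,0],0.4],[[0,0,0],[0.5,0,0],0.4],[[0,0,0],[0.5,0,0.25],0.4],[[0,0,0],[0.5,0,0.5],0.4],[[0,0,0],[0.5,0,0.65],0.4],[[0,0,0],[0.5,0,0.71],0.4],[[0,0,0],[0.5,0,0.71],0.4]]}}

```text
clock: 11.15
eef_pos: [483.9, 143.4, 10.2]
tcp_rot: [-3.137, 0.001, 1.675]
contact_force: [0.3, 0.1, 1.2]
opening: 0.699
grasp_force: 0.0
```

Run:
```python
from h import *
go((487,125,10),(np.pi,0,1.673)); go((493,-46,10),(np.pi,0,1.551))
```

```text
at [483.9 143.4  10.2] [-3.137e+00  1.000e-03  1.675e+00] turn [-0.006  0.001  0.003] shift [-0.093  0.006  0.001]
at [483.9 143.4  10.2] [-3.137e+00  1.000e-03  1.675e+00] turn [-0.006  0.002  0.158] shift [-0.946 -0.053  0.002]
```

{"fn": "step_arm", "kwargs": {"moves": [[[0,0,0],[-0.04,0,0],0.4],[[0,0,0],[-0.08,-0.002,0],0.4],[[0,0,0],[-0.1,-0.005,0],0.4],[[0,0,0.01],[-0.13,-0.007,0],0.4],[[0,0,0.02],[-0.17,-0.01,0],0.4],[[0,0,0.035],[-0.22,-0.012,0],0.4],[[0,0,0.05],[-0.27,-0.015,0],0.4],[[0,0,0.06],[-0.32,-0.018,0],0.4]]}}

```text
clock: 11.95
eef_pos: [490.2, 80.2, 13.6]
tcp_rot: [3.138, -0.001, 1.627]
contact_force: [0.2, 7.0, 4.2]
opening: 0.698
grasp_force: 3.5
```

Run:
```python
from h import *
go((493,-46,10),(np.pi,0,1.551)); print(telemetry.sense()["contact_force"])
```

```text
at [490.2  80.2  13.6] [ 3.138e+00 -1.000e-03  1.627e+00] turn [ 0.004 -0.002  0.097] shift [-0.631 -0.021  0.017]
[0.19713375 6.99386663 4.20585078]
```

{"fn": "step_arm", "kwargs": {"moves": [[[0,0,0.007],[-0.04,-0.001,0],0.4],[[0,0,0.014],[-0.08,-0.002,0],0.4],[[0,0,0.02],[-0.12,-0.004,0],0.4],[[0,0,0.027],[-0.17,-0.006,0],0.4],[[0,0,0.034],[-0.21,-0.007,0],0.4],[[0,0,0.041],[-0.26,-0.008,0],0.4],[[0,0,0.047],[-0.3,-0.01,0],0.4],[[0,0,0.053],[-0.33,-0.01,0],0.4]]}}

```text
clock: 12.75
eef_pos: [491.7, 13.9, 13.6]
tcp_rot: [3.139, -0.001, 1.585]
contact_force: [0.4, 7.6, 5.3]
opening: 0.697
grasp_force: 3.9
```

Run:
```python
from h import *
go((493,-46,10),(np.pi,0,1.551)); print(telemetry.sense()["contact_force"])
save("wrist","w4.png")
save("scene","s4.png");print(imaging.mark_of("scene","dish"),imaging.mark_of("scene","holder")); 
a=cv2.imread("pics/w4.png");b=cv2.imread("pics/s4.png")
cv2.imwrite("pics/c4.png",np.hstack([cv2.resize(a,(400,300)),cv2.resize(b[200:350,300:500],(400,300))]))
```

```text
at [491.7  13.9  13.6] [ 3.139e+00 -1.000e-03  1.585e+00] turn [ 0.004 -0.001  0.043] shift [-0.3    0.002  0.018]
[0.41532494 7.63291142 5.25526334]
[{'xy': [378.7, 275.3], 'conf': 0.92}, {'xy': [182.3, 218.1], 'conf': 0.65}, {'xy': [285.4, 251.3], 'conf': 0.64}, {'xy': [327.5, 108.9], 'conf': 0.62}] [{'xy': [378.7, 276.8], 'conf': 0.92}]
```

View pics/c4.png

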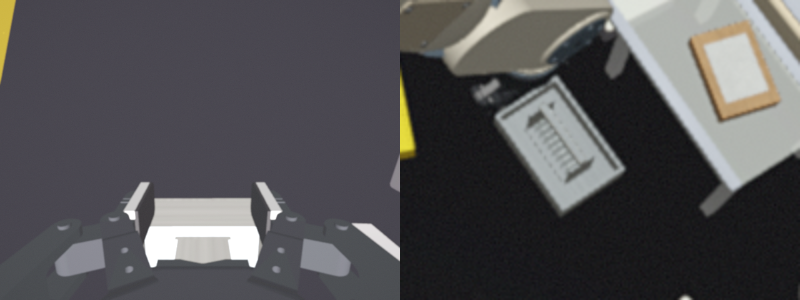

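The left half is the wrist view: the dish wall sits square between the two fingers, columns 150–258 of the half-size image. The right half is the scene view: the dish is square, with the holder upright in it at about (560,150). I'll finish the sideways push.

{"fn": "step_arm", "kwargs": {"moves": [[[0,0,0.006],[-0.04,0,0],0.4],[[0,0,0.012],[-0.08,0,0],0.4],[[0,0,0.018],[-0.12,0,0],0.4],[[0,0,0.025],[-0.16,0,0],0.4],[[0,0,0.03],[-0.2,0,0],0.4],[[0,0,0.037],[-0.24,0,0],0.4],[[0,0,0.043],[-0.27,0,0],0.4],[[0,0,0.043],[-0.28,0,0],0.4]]}}

```text
clock: 13.75
eef_pos: [491.6, -41.8, 12.6]
tcp_rot: [3.141, -0.001, 1.552]
contact_force: [0.9, 7.1, 5.4]
opening: 0.696
grasp_force: 3.7
```

Run:
```python
from h import *
print(telemetry.sense()["contact_force"]); go((493,-10,10),(np.pi,0,1.551))
save("scene","s5.png");m=imaging.mark_of("scene","dish")[0]; print(m,pix2w("scene",m["xy"],0))
b=cv2.imread("pics/s5.png"); cv2.imwrite("pics/c5.png",cv2.resize(b[225:355,330:510],None,fx=4,fy=4,interpolation=cv2.INTER_CUBIC))
```

```text
[0.89163379 7.06240708 5.36727031]
at [491.6 -41.8  12.6] [ 3.141e+00 -1.000e-03  1.552e+00] turn [ 0.001 -0.001  0.001] shift [0.159 0.004 0.013]
{'xy': [391.9, 291.1], 'conf': 0.71} [ 496.35785617 -119.85294234    0.        ]
```

View pics/c5.png

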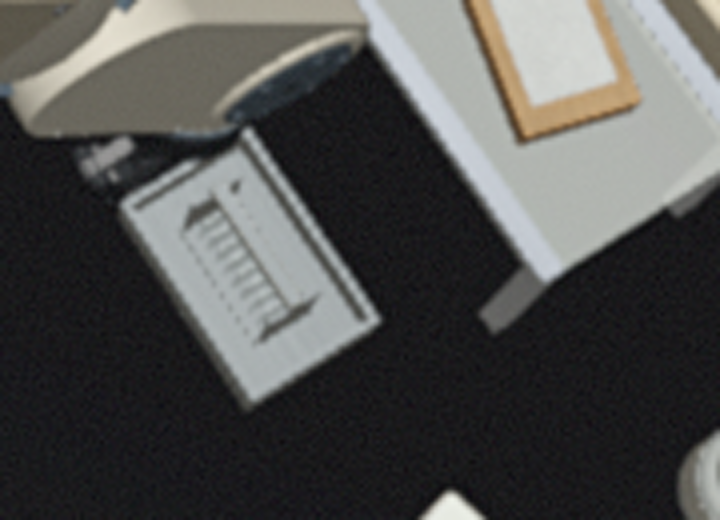

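The dish rim corners are at about (121,205), (246,128), (381,321) and (248,407) in the crop. The shelf's front right corner is at (548,283).

Run:
```python
from h import *
f=lambda p:(p[0]/4+330,p[1]/4+225)
print(rect("scene",[f(p) for p in [(121,205),(246,128),(381,321),(248,407)]],35))
print(pix2w("scene",f((548,283)),140), pix2w("scene",f((375,40)),140))
```

```text
([[446.4, -53.5], [536.2, -55.1], [535.0, -195.3], [440.5, -194.2]], array([ 489.5, -124.5]), array([140.7,  94.6]), 89.29930877685547)
[ 597.99519493 -237.03152732  140.        ] [600.81708386 -71.79071918 140.        ]
```

Run:
```python
from h import *
from scipy.optimize import least_squares
s=telemetry.sense(); print(s["qpos"],s["eef_pos"])
D=[((239.04,-576.94,230.55),(.35365,1.63417)),((495.17,44.55,153.3),(.25246,1.97496)),(s["eef_pos"],s["qpos"][1:3])]
def F(p): # a,h,L1,L2,phi
    o=[]
    for e,q in D:
        r=np.hypot(e[0],e[1]); t=q[0]+q[1]
        o+=[p[0]+p[2]*np.sin(q[0])+p[3]*np.sin(t+p[4])-r, p[1]+p[2]*np.cos(q[0])+p[3]*np.cos(t+p[4])-e[2]]
    return o
for x0 in [(0,0,450,450,0),(100,0,500,400,-.3),(50,100,400,500,.3)]:
    z=least_squares(F,x0); print(z.x.round(3),z.cost)
p=z.x
# wrist circle: tool vertical: h includes -Lt. For assumed Lt, solve tilt
for Lt in (220,270,320,370):
  for th in (0.5,0.6,0.7,0.8):
    e=np.array([620,-127,20]); r=np.hypot(e[0],e[1])-Lt*np.sin(th); zz=e[2]+Lt*np.cos(th)-Lt
    f=lambda q:[p[0]+p[2]*np.sin(q[0])+p[3]*np.sin(q[0]+q[1]+p[4])-r, p[1]+p[2]*np.cos(q[0])+p[3]*np.cos(q[0]+q[1]+p[4])-zz]
    g=least_squares(f,(.2,2)); print(Lt,th,g.x.round(2),round(g.cost,2),"q5",round(np.pi-th-g.x.sum(),2))
```

```text
[-8.83128859e-02  4.83157371e-01  2.06209952e+00  3.96465932e-04
  5.95951738e-01 -7.03562068e-02] [491.478009   -41.93460282  12.53324667]
[-7.40000e-01 -5.10980e+01  5.69914e+02  4.97087e+02  1.17000e-01] 0.006976977960856283
[-7.40000e-01 -5.10980e+01  5.69914e+02  4.97087e+02  1.17000e-01] 0.006976977960873313
[-7.40000e-01 -5.10980e+01  5.69914e+02  4.97087e+02  1.17000e-01] 0.0069769779608722104
220 0.5 [0.55 1.99] 0.0 q5 0.1
220 0.6 [0.56 2.04] 0.0 q5 -0.05
220 0.7 [0.57 2.07] 0.0 q5 -0.2
220 0.8 [0.59 2.11] 0.0 q5 -0.35
270 0.5 [0.54 2.05] 0.0 q5 0.05
270 0.6 [0.55 2.1 ] 0.0 q5 -0.11
270 0.7 [0.57 2.14] 0.0 q5 -0.27
270 0.8 [0.6  2.18] 0.0 q5 -0.44
320 0.5 [0.53 2.1 ] 0.0 q5 0.01
320 0.6 [0.55 2.16] 0.0 q5 -0.16
320 0.7 [0.57 2.21] 0.0 q5 -0.34
320 0.8 [0.62 2.26] 0.0 q5 -0.53
370 0.5 [0.53 2.15] 0.0 q5 -0.03
370 0.6 [0.55 2.22] 0.0 q5 -0.22
370 0.7 [0.59 2.28] 0.0 q5 -0.42
370 0.8 [0.65 2.33] 0.0 q5 -0.63
```

{"fn": "step_arm", "kwargs": {"moves": [[[0,0,0],[0.08,0,0],0.4],[[0,0,0],[0.15,0,0],0.4],[[0,0,0],[0.15,0,-0.2],0.4],[[0,0,0],[0.15,0,-0.45],0.4],[[0,0,0],[0.15,0,-0.7],0.4],[[0,0,0],[0.15,0,-0.8],0.4],[[0,0,0],[0.15,0,-0.8],0.4]]}}

```text
clock: 14.55
eef_pos: [493.9, -11.6, 175.6]
tcp_rot: [3.135, 0.0, 1.554]
contact_force: [-0.1, 0.5, -0.1]
opening: 0.701
grasp_force: 0.0
```

{"fn": "step_arm", "kwargs": {"moves": [[[0,0,0],[0,-0.25,0],0],[[0,0,0],[0,-0.45,0],0],[[0,0,-0.15],[-0.2,-0.45,0],0],[[0,0,-0.35],[-0.4,-0.45,0],0],[[0,0,-0.5],[-0.57,-0.45,0],0],[[0,0,-0.7],[-0.57,-0.45,0],0],[[0,0,-0.85],[-0.57,-0.45,0],0],[[0,0,-1],[-0.57,-0.45,0],0]]}}

```text
clock: 15.35
eef_pos: [398.8, -124.2, 170.8]
tcp_rot: [-3.14, -0.002, 2.343]
contact_force: [-0.3, 0.7, 0.7]
opening: 0.503
grasp_force: 0.0
```

{"fn": "step_arm", "kwargs": {"moves": [[[0,0,-0.3],[0,0,0],0],[[0,0,-0.5],[0,0,0],0],[[0,0,-0.7],[0,0,0],0],[[0,0,-0.9],[0,0,0],0],[[0,0,-1],[0,0,0],0],[[0,0,-1],[0,0,0],0],[[0,0,-1],[0,0,0],0]]}}

```text
clock: 16.05
eef_pos: [399.0, -123.8, 171.0]
tcp_rot: [3.141, -0.002, 3.124]
contact_force: [0.8, -0.0, -0.0]
opening: 0.504
grasp_force: 0.0
```

Run:
```python
from h import *
s=telemetry.sense(); print(s["qpos"].round(3))
R0=Ro.from_euler("xyz",(np.pi,0,np.pi-.02)); print(R0.as_matrix().round(2).tolist())
for th in (0.5,0.7):
    G=Ro.from_euler("y",-th)*R0   # tilt about world y so tool z goes to +x
    print(th,G.as_matrix()[:,2].round(2)); go((420,-127,140),G.as_euler("xyz"))
```

```text
[-0.304  0.106  2.114 -0.     0.925 -1.858]
[[-1.0, 0.02, 0.0], [0.02, 1.0, 0.0], [0.0, 0.0, -1.0]]
0.5 [ 0.48  0.   -0.88]
at [ 399.  -123.8  171. ] [ 3.141e+00 -2.000e-03  3.124e+00] turn [-0.011 -0.639  0.003] shift [-0.106 -0.014  0.155]
0.7 [ 0.64  0.   -0.76]
at [ 399.  -123.8  171. ] [ 3.141e+00 -2.000e-03  3.124e+00] turn [-0.016 -0.894  0.003] shift [-0.106 -0.014  0.155]
```

{"fn": "step_arm", "kwargs": {"moves": [[[0,-0.15,0],[-0.05,0,0],0],[[0,-0.3,0],[-0.1,0,0],0],[[0,-0.45,0],[-0.15,0,0],0],[[0,-0.6,0],[-0.2,0,0],0],[[0,-0.75,0],[-0.2,0,0],0],[[0,-0.9,0],[-0.2,0,0],0],[[0,-0.9,0],[-0.2,0,0],0],[[0,-0.9,0],[-0.2,0,0],0]]}}

```text
clock: 16.85
eef_pos: [439.5, -116.6, 193.5]
tcp_rot: [3.14, 0.675, 3.106]
contact_force: [-0.0, 0.1, -0.3]
opening: 0.502
grasp_force: 0.0
```

Run:
```python
from h import *
s=telemetry.sense(); print(s["qpos"].round(3),Ro.from_euler("xyz",s["tcp_rot"]).as_matrix().round(3).tolist())
G=Ro.from_euler("y",-.7)*Ro.from_euler("xyz",(np.pi,0,np.pi-.02))
go((425,-127,18),G.as_euler("xyz"))
```

```text
[-0.458 -0.082  2.466  1.123  0.29  -3.015] [[-0.78, 0.035, 0.624], [0.028, 0.999, -0.021], [-0.625, 0.001, -0.781]]
at [ 439.5 -116.6  193.5] [3.14  0.675 3.106] turn [-0.027 -0.032 -0.009] shift [ 0.603 -0.055  0.641]
```

Joint 6 runs into its limit with this yaw, so I'll use the half-turned grasp (yaw ≈ 0) and tilt from there.

{"fn": "step_arm", "kwargs": {"moves": [[[0,0.15,0],[0,0,0],0],[[0,0.3,0],[0,0,0],0],[[0,0.45,0],[0,0,0],0],[[0,0.6,0],[0,0,0],0],[[0,0.75,0],[0,0,0],0],[[0,0.9,0],[0,0,0],0],[[0,0.9,0],[0,0,0],0]]}}

```text
clock: 17.55
eef_pos: [442.2, -119.7, 195.3]
tcp_rot: [-3.129, -0.037, 3.112]
contact_force: [-0.2, -0.4, -1.0]
opening: 0.503
grasp_force: 0.0
```

{"fn": "step_arm", "kwargs": {"moves": [[[0,0,0.19],[0,0,0],0],[[0,0,0.38],[0,0,0],0],[[0,0,0.57],[0,0,0],0],[[0,0,0.76],[0,0,0],0],[[0,0,0.95],[0,0,0],0],[[0,0,1],[0,0,0],0],[[0,0,1],[0,0,0],0]]}}

```text
clock: 18.25
eef_pos: [441.2, -118.7, 194.0]
tcp_rot: [-3.112, -0.018, 2.327]
contact_force: [0.3, 0.0, 0.6]
opening: 0.498
grasp_force: 0.0
```

{"fn": "step_arm", "kwargs": {"moves": [[[0,0,0.19],[0,0,0],0],[[0,0,0.38],[0,0,0],0],[[0,0,0.57],[0,0,0],0],[[0,0,0.76],[0,0,0],0],[[0,0,0.95],[0,0,0],0],[[0,0,1],[0,0,0],0],[[0,0,1],[0,0,0],0]]}}

```text
clock: 18.95
eef_pos: [441.2, -118.2, 194.2]
tcp_rot: [-3.109, 0.007, 1.544]
contact_force: [-0.3, 0.2, 1.4]
opening: 0.5
grasp_force: 0.0
```

{"fn": "step_arm", "kwargs": {"moves": [[[0,0,0.19],[0,0,0],0],[[0,0,0.38],[0,0,0],0],[[0,0,0.57],[0,0,0],0],[[0,0,0.76],[0,0,0],0],[[0,0,0.95],[0,0,0],0],[[0,0,1],[0,0,0],0],[[0,0,1],[0,0,0],0]]}}

```text
clock: 19.65
eef_pos: [441.2, -117.8, 194.3]
tcp_rot: [-3.123, 0.027, 0.759]
contact_force: [0.2, -0.0, 0.5]
opening: 0.502
grasp_force: 0.0
```

{"fn": "step_arm", "kwargs": {"moves": [[[0,0,0.19],[0,0,0],0],[[0,0,0.38],[0,0,0],0],[[0,0,0.57],[0,0,0],0],[[0,0,0.76],[0,0,0],0],[[0,0,0.95],[0,0,0],0],[[0,0,1],[0,0,0],0],[[0,0,1],[0,0,0],0]]}}

```text
clock: 20.35
eef_pos: [441.2, -117.6, 194.4]
tcp_rot: [3.137, 0.032, -0.026]
contact_force: [0.7, -0.3, -1.6]
opening: 0.499
grasp_force: 0.0
```

Run:
```python
from h import *
s=telemetry.sense(); print(s["qpos"].round(3))
G=Ro.from_euler("y",-.8)*Ro.from_euler("xyz",(np.pi,0,-.02))
go((440,-127,190),G.as_euler("xyz"))
```

```text
[-0.255  0.15   1.999 -0.014  1.023  1.349]
at [ 441.2 -117.6  194.4] [ 3.137  0.032 -0.026] turn [ 0.029  1.059 -0.005] shift [-0.004  0.047  0.022]
```

{"fn": "step_arm", "kwargs": {"moves": [[[0,0.15,0],[0,0.01,0],0],[[0,0.3,0],[0,0.02,0],0],[[0.01,0.45,0],[0,0.03,0],0],[[0.02,0.6,0],[0,0.045,0],0],[[0.03,0.75,0],[0,0.045,0],0],[[0.03,0.9,0],[0,0.045,0],0],[[0.03,1,0],[0,0.045,0],0],[[0.03,1,0],[0,0.045,0],0]]}}

```text
clock: 21.15
eef_pos: [444.1, -115.3, 194.2]
tcp_rot: [-3.087, -0.681, -0.027]
contact_force: [0.4, -0.2, -0.1]
opening: 0.501
grasp_force: 0.0
```

Run:
```python
from h import *
s=telemetry.sense(); print(s["qpos"].round(3),s["eef_pos"])
G=Ro.from_euler("y",-.8)*Ro.from_euler("xyz",(np.pi,0,-.02))
go((415,-127,120),G.as_euler("xyz"));go((415,-127,15),G.as_euler("xyz"))
```

```text
[-0.518 -0.058  2.448  1.178  0.382  0.019] [ 444.10006322 -115.27977538  194.21008165]
at [ 444.1 -115.3  194.2] [-3.087 -0.681 -0.027] turn [-0.045  0.151 -0.004] shift [-0.345  0.073  0.194]
at [ 444.1 -115.3  194.2] [-3.087 -0.681 -0.027] turn [-0.045  0.151 -0.004] shift [-0.676  0.095  0.601]
```

{"fn": "step_arm", "kwargs": {"moves": [[[-0.045,0.15,0],[-0.1,0.02,0],0],[[-0.045,0.15,0],[-0.2,0.04,0.05],0],[[-0.045,0.15,0],[-0.3,0.06,0.12],0],[[-0.045,0.15,0],[-0.345,0.07,0.19],0],[[-0.045,0.15,0],[-0.345,0.07,0.19],0],[[-0.045,0.15,0],[-0.345,0.07,0.19],0],[[-0.045,0.15,0],[-0.345,0.07,0.19],0]]}}

```text
clock: 21.85
eef_pos: [413.4, -125.6, 118.9]
tcp_rot: [-3.114, -0.793, -0.038]
contact_force: [-0.1, 0.2, 0.1]
opening: 0.502
grasp_force: 0.0
```

Run:
```python
from h import *
s=telemetry.sense(); print(s["qpos"].round(3),s["eef_pos"])
G=Ro.from_euler("y",-.8)*Ro.from_euler("xyz",(np.pi,0,-.02))
go((415,-127,15),G.as_euler("xyz"))
```

```text
[-0.647  0.216  2.628  2.237  0.579 -1.215] [ 413.3590824  -125.56931557  118.86165883]
at [ 413.4 -125.6  118.9] [-3.114 -0.793 -0.038] turn [-0.001  0.008 -0.008] shift [-0.364  0.017  0.37 ]
```

```bash
cat > ik.py <<'E'
from h import *
from scipy.optimize import least_squares
def arm(e,th,yaw=-.02,Lt=343):
    G=Ro.from_euler("y",-th)*Ro.from_euler("xyz",(np.pi,0,yaw)); zt=G.as_matrix()[:,2]
    w=np.array(e)-Lt*zt; r=np.hypot(w[0],w[1]); zz=w[2]-Lt
    f=lambda q:[-.74+569.9*np.sin(q[0])+497.1*np.sin(q[0]+q[1]+.117)-r, -51.1+569.9*np.cos(q[0])+497.1*np.cos(q[0]+q[1]+.117)-zz]
    g=least_squares(f,(.3,2.3)); a=np.arctan2(w[1],w[0]); t=g.x.sum()
    fa=np.array([np.sin(t)*np.cos(a),np.sin(t)*np.sin(a),np.cos(t)]); return g.x.round(2),round(g.cost,1),"q5",np.arccos(fa@zt).round(2),"wrist",w.round()
E
python3 - <<'E'
from ik import *
for x in (415,440,500,560,600,625):
    for th in (.4,.5,.6,.7,.8): print(x,th,*arm((x,-127,15),th))
E
```

```text
415 0.4 [0.39 2.45] 0.0 q5 0.17 wrist [ 281. -127.  331.]
415 0.5 [0.43 2.51] 0.0 q5 0.33 wrist [ 251. -127.  316.]
415 0.6 [0.49 2.56] 0.0 q5 0.52 wrist [ 221. -127.  298.]
415 0.7 [0.58 2.61] 0.0 q5 0.74 wrist [ 194. -127.  277.]
415 0.8 [0.71 2.64] 0.0 q5 0.97 wrist [ 169. -127.  254.]
440 0.4 [0.4 2.4] 0.0 q5 0.15 wrist [ 306. -127.  331.]
440 0.5 [0.43 2.46] 0.0 q5 0.29 wrist [ 276. -127.  316.]
440 0.6 [0.49 2.52] 0.0 q5 0.48 wrist [ 246. -127.  298.]
440 0.7 [0.57 2.56] 0.0 q5 0.69 wrist [ 219. -127.  277.]
440 0.8 [0.68 2.6 ] 0.0 q5 0.92 wrist [ 194. -127.  254.]
500 0.4 [0.44 2.29] 0.0 q5 0.13 wrist [ 366. -127.  331.]
500 0.5 [0.46 2.35] 0.0 q5 0.22 wrist [ 336. -127.  316.]
500 0.6 [0.5  2.41] 0.0 q5 0.39 wrist [ 306. -127.  298.]
500 0.7 [0.56 2.46] 0.0 q5 0.59 wrist [ 279. -127.  277.]
500 0.8 [0.64 2.5 ] 0.0 q5 0.8 wrist [ 254. -127.  254.]
560 0.4 [0.49 2.17] 0.0 q5 0.15 wrist [ 426. -127.  331.]
560 0.5 [0.5  2.23] 0.0 q5 0.16 wrist [ 396. -127.  316.]
560 0.6 [0.53 2.29] 0.0 q5 0.31 wrist [ 366. -127.  298.]
560 0.7 [0.57 2.34] 0.0 q5 0.49 wrist [ 339. -127.  277.]
560 0.8 [0.63 2.39] 0.0 q5 0.69 wrist [ 314. -127.  254.]
600 0.4 [0.52 2.09] 0.0 q5 0.18 wrist [ 466. -127.  331.]
600 0.5 [0.53 2.15] 0.0 q5 0.14 wrist [ 436. -127.  316.]
600 0.6 [0.55 2.21] 0.0 q5 0.26 wrist [ 406. -127.  298.]
600 0.7 [0.59 2.27] 0.0 q5 0.43 wrist [ 379. -127.  277.]
600 0.8 [0.64 2.31] 0.0 q5 0.62 wrist [ 354. -127.  254.]
625 0.4 [0.54 2.04] 0.0 q5 0.2 wrist [ 491. -127.  331.]
625 0.5 [0.55 2.1 ] 0.0 q5 0.13 wrist [ 461. -127.  316.]
625 0.6 [0.56 2.16] 0.0 q5 0.23 wrist [ 431. -127.  298.]
625 0.7 [0.6  2.22] 0.0 q5 0.4 wrist [ 404. -127.  277.]
625 0.8 [0.64 2.26] 0.0 q5 0.58 wrist [ 379. -127.  254.]
```

{"fn": "step_arm", "kwargs": {"moves": [[[0,-0.03,0],[-0.06,0.005,0.06],0],[[0,-0.055,0],[-0.12,0.01,0.13],0],[[0,-0.055,0],[-0.18,0.015,0.2],0],[[0,-0.055,0],[-0.24,0.017,0.27],0],[[0,-0.055,0],[-0.3,0.017,0.34],0],[[0,-0.055,0],[-0.335,0.017,0.378],0],[[0,-0.055,0],[-0.345,0.017,0.388],0],[[0,-0.055,0],[-0.345,0.017,0.388],0]]}}

```text
clock: 22.65
eef_pos: [422.4, -126.9, 17.1]
tcp_rot: [-3.114, -0.754, -0.036]
contact_force: [0.9, 0.4, -0.2]
opening: 0.498
grasp_force: 0.0
```

Run:
```python
from h import *
s=telemetry.sense(); print(s["qpos"].round(3),s["contact_force"])
G=Ro.from_euler("y",-.75)*Ro.from_euler("xyz",(np.pi,0,-.02))
for x in (440,500,560): go((x,-127,14),G.as_euler("xyz"))
```

```text
[-0.605  0.631  2.612  2.586  0.839 -1.619] [ 0.88330249  0.44990736 -0.24494573]
at [ 422.4 -126.9   17.1] [-3.114 -0.754 -0.036] turn [-0.004 -0.006 -0.008] shift [ 0.053 -0.001  0.071]
at [ 422.4 -126.9   17.1] [-3.114 -0.754 -0.036] turn [-0.004 -0.006 -0.008] shift [ 0.272 -0.006  0.277]
at [ 422.4 -126.9   17.1] [-3.114 -0.754 -0.036] turn [-0.004 -0.006 -0.008] shift [ 0.49  -0.011  0.483]
```

{"fn": "step_arm", "kwargs": {"moves": [[[0,0,-0.008],[0.018,0,0.017],0],[[0,0,-0.008],[0.036,0,0.034],0],[[0,0,-0.008],[0.055,-0.001,0.051],0],[[0,0,-0.008],[0.08,-0.002,0.075],0],[[0,0,-0.008],[0.109,-0.002,0.102],0],[[0,0,-0.008],[0.142,-0.003,0.133],0],[[0,0,-0.008],[0.175,-0.004,0.164],0],[[0,0,-0.008],[0.207,-0.005,0.194],0]]}}

```text
clock: 23.45
eef_pos: [478.1, -126.8, 17.1]
tcp_rot: [-3.12, -0.752, -0.029]
contact_force: [-8.7, -0.4, 5.3]
opening: 0.501
grasp_force: 3.7
```

Run:
```python
from h import *
s=telemetry.sense(); print(s["qpos"].round(3),s["contact_force"])
G=Ro.from_euler("y",-.78)*Ro.from_euler("xyz",(np.pi,0,-.02))
for x in (530,540,615): go((x,-128,16),G.as_euler("xyz"))
save("scene","s6.png"); b=cv2.imread("pics/s6.png"); cv2.imwrite("pics/c6.png",cv2.resize(b[205:355,350:550],None,fx=4,fy=4,interpolation=cv2.INTER_CUBIC))
```

```text
[-0.487  0.6    2.516  2.639  0.73  -1.529] [-8.74771078 -0.40563927  5.31579649]
at [ 478.1 -126.8   17.1] [-3.12  -0.752 -0.029] turn [-0.001  0.035 -0.002] shift [0.186 0.003 0.182]
at [ 478.1 -126.8   17.1] [-3.12  -0.752 -0.029] turn [-0.001  0.035 -0.002] shift [0.222 0.002 0.216]
at [ 478.1 -126.8   17.1] [-3.12  -0.752 -0.029] turn [-0.001  0.035 -0.002] shift [ 0.496 -0.004  0.472]
```

View pics/c6.png

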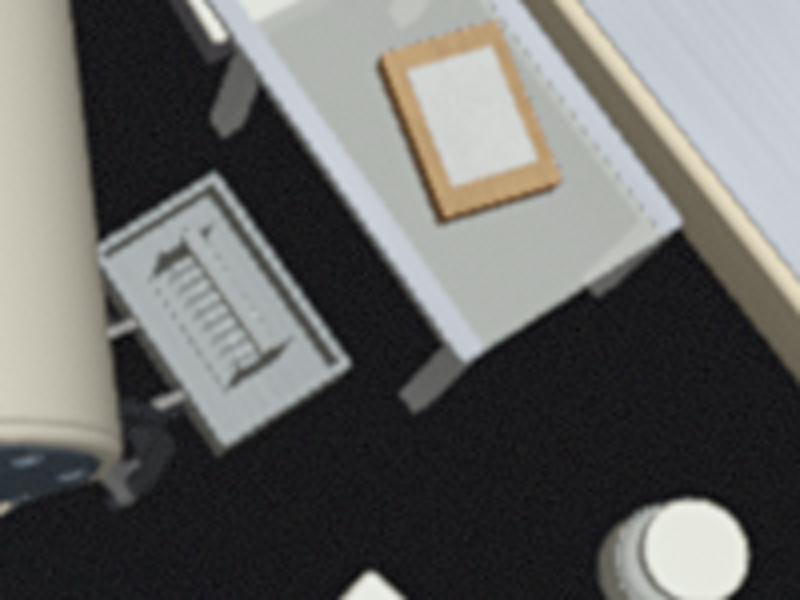

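The two fingers are pushing the near wall at (120,325) and (170,400). The rim corners are at (98,243), (214,175), (350,365) and (222,453), and the holder is upright. The shelf's front legs meet the bench near (225,130) and (410,405).

Run:
```python
from h import *
f=lambda p:(p[0]/4+350,p[1]/4+205)
print(rect("scene",[f(p) for p in [(98,243),(214,175),(350,365),(222,453)]],35))
for p in [(225,133),(412,408)]: print(pix2w("scene",f(p),0))
for p in [(468,362),(255,50)]: print(pix2w("scene",f(p),140))
```

```text
([[489.5, -50.7], [572.5, -54.0], [571.9, -193.7], [478.3, -195.1]], array([ 528.1, -123.4]), array([144.4,  93.7]), 89.78565216064453)
[603.62164011 -28.9246189    0.        ]
[ 597.13380134 -232.37774963    0.        ]
[ 598.33277808 -236.58562917  140.        ]
[606.35956289 -25.2697125  140.        ]
```

{"fn": "step_arm", "kwargs": {"moves": [[[0,0,0],[0.022,0,0.02],0],[[0,0,0],[0.051,0,0.048],0],[[0,0.005,0],[0.084,0,0.078],0],[[0,0.01,0],[0.117,0,0.109],0],[[0,0.015,0],[0.15,0,0.139],0],[[0,0.02,0],[0.183,0,0.17],0],[[0,0.025,0],[0.215,0,0.2],0],[[0,0.03,0],[0.248,0,0.231],0]]}}

```text
clock: 24.3
eef_pos: [547.0, -128.4, 17.2]
tcp_rot: [-3.12, -0.777, -0.03]
contact_force: [-2.3, 0.2, -1.8]
opening: 0.5
grasp_force: 1.3
```

Run:
```python
from h import *
s=telemetry.sense(); print(s["qpos"].round(3),s["contact_force"])
G=Ro.from_euler("y",-.78)*Ro.from_euler("xyz",(np.pi,0,-.02))
go((614,-128,17),G.as_euler("xyz"))
```

```text
[-0.402  0.612  2.4    2.676  0.659 -1.466] [-2.31665561  0.22882976 -1.84410772]
at [ 547.  -128.4   17.2] [-3.12  -0.777 -0.03 ] turn [-0.001  0.003 -0.001] shift [ 0.238 -0.007  0.236]
```

{"fn": "step_arm", "kwargs": {"moves": [[[0,0,0],[0.02,0,0.02],0],[[0,0,0],[0.05,0,0.05],0],[[0,0,0],[0.085,0,0.085],0],[[0,0,0],[0.12,0,0.12],0],[[0,0,0],[0.155,-0.003,0.155],0],[[0,0,0],[0.185,-0.005,0.185],0],[[0,0,0],[0.21,-0.005,0.21],0],[[0,0,0],[0.225,-0.005,0.225],0]]}}

```text
clock: 25.1
eef_pos: [610.7, -128.3, 17.1]
tcp_rot: [-3.12, -0.778, -0.029]
contact_force: [-7.0, 0.6, 5.4]
opening: 0.5
grasp_force: 3.7
```

Run:
```python
from h import *
s=telemetry.sense(); print(s["qpos"].round(3),s["contact_force"],s["eef_pos"])
save("scene","s7.png"); b=cv2.imread("pics/s7.png"); cv2.imwrite("pics/c7.png",cv2.resize(b[180:310,390:550],None,fx=4.6,fy=4.6,interpolation=cv2.INTER_CUBIC))
print(imaging.mark_of("scene","dish")[:2],imaging.mark_of("scene","holder")[:2])
```

```text
[-0.338  0.623  2.279  2.684  0.558 -1.4  ] [-7.02765546  0.55090162  5.44393477] [ 610.6705002  -128.30396705   17.12227977]
[{'xy': [285.7, 253.1], 'conf': 0.94}, {'xy': [448.0, 255.9], 'conf': 0.84}] []
```

View pics/c7.png

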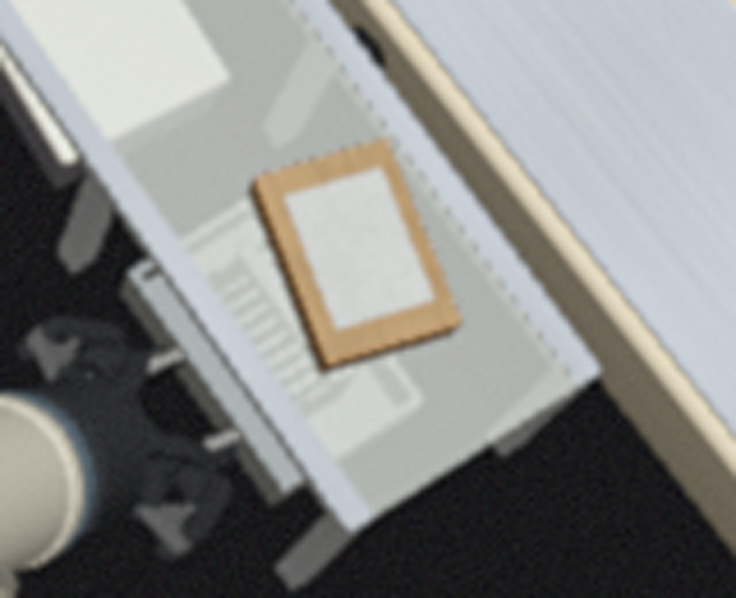

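Through the clear plate the dish shows under the shelf, with the holder upright at about (280,330). The rim's far right corner is near (422,398) and its near edge runs from (130,280) to (278,497). I'll turn that into a position.

Run:
```python
from h import *
f=lambda p:(p[0]/4.6+390,p[1]/4.6+180)
for n,p,z in [("near rimL",(128,282),35),("near rimR",(278,497),35),("far rimR",(422,398),35),("legL",(72,268),0),("legR",(290,588),0),("stripR",(355,530),140)]: print(n,pix2w("scene",f(p),z).round(1))
c=(661,-124)
for dx,dy in [(-45,70),(-45,-70),(45,-70)]: 
    for z in (35,0):
        u=w2pix("scene",(c[0]+dx,c[1]+dy,z)); print(dx,dy,z,((u-[390,180])*4.6).round())
G=Ro.from_euler("y",-.78)*Ro.from_euler("xyz",(np.pi,0,-.02)); go((616,-128,17),G.as_euler("xyz"))
```

```text
near rimL [612.6 -57.6  35. ]
near rimR [ 609.4 -194.4   35. ]
far rimR [ 704. -193.   35.]
legL [602.4 -28.1   0. ]
legR [ 596.  -234.1    0. ]
stripR [ 599.  -236.3  140. ]
-45 70 35 [129. 273.]
-45 70 0 [120. 293.]
-45 -70 35 [288. 490.]
-45 -70 0 [275. 505.]
45 -70 35 [426. 397.]
45 -70 0 [411. 415.]
at [ 610.9 -128.4   17.3] [-3.12  -0.779 -0.029] turn [-0.001  0.001 -0.001] shift [ 0.017 -0.002  0.019]
```

{"fn": "step_arm", "kwargs": {"moves": [[[0,0,0],[0.007,0,0.007],0],[[0,0,0],[0.014,0,0.014],0],[[0,0,0],[0.021,0,0.021],0],[[0,0,0],[0.027,0,0.027],0],[[0,0,0],[0.031,0,0.031],0],[[0,0,0],[0.031,0,0.031],0]]}}

```text
clock: 25.85
eef_pos: [618.2, -128.4, 16.7]
tcp_rot: [-3.12, -0.777, -0.03]
contact_force: [-5.7, 0.5, 4.1]
opening: 0.503
grasp_force: 3.0
```

{"fn": "step_arm", "kwargs": {"moves": [[[0,0,0],[-0.03,0,-0.03],0],[[0,0,0],[-0.1,0,-0.1],0],[[0,0,0],[-0.2,0,-0.2],0],[[0,0,0],[-0.35,0,-0.35],0],[[0,0,0],[-0.45,0,-0.45],0],[[0,0,0],[-0.45,0,-0.45],0]]}}

```text
clock: 26.45
eef_pos: [487.1, -125.8, 16.9]
tcp_rot: [-3.117, -0.773, -0.033]
contact_force: [-0.3, 0.3, -0.1]
opening: 0.502
grasp_force: 0.0
```

Run:
```python
from h import *
s=telemetry.sense(); print(s["contact_force"],s["eef_pos"])
save("scene","s8.png"); b=cv2.imread("pics/s8.png"); cv2.imwrite("pics/c8.png",cv2.resize(b[180:310,390:550],None,fx=4.6,fy=4.6,interpolation=cv2.INTER_CUBIC))
for c in [(662,-124),(667,-124)]:
  for dx,dy in [(-45,70),(-45,-70),(45,-70)]: print(c,dx,dy,((w2pix("scene",(c[0]+dx,c[1]+dy,35))-[390,180])*4.6).round())
```

```text
[-0.34365584  0.30898411 -0.05532226] [ 487.14646067 -125.79229043   16.93521794]
(662, -124) -45 70 [131. 272.]
(662, -124) -45 -70 [289. 489.]
(662, -124) 45 -70 [428. 396.]
(667, -124) -45 70 [139. 267.]
(667, -124) -45 -70 [297. 483.]
(667, -124) 45 -70 [435. 391.]
```

View pics/c8.png

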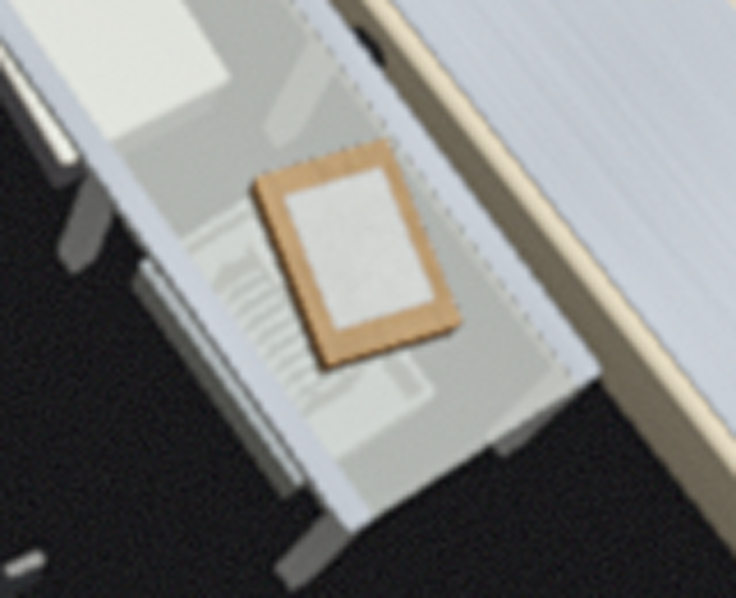

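The rim corners are now near (138,270), (297,486) and (435,389), which puts the dish centre at about (666,−124). That is 8 mm in front of the bay centre and square to the shelf, with the holder upright. The arm is clear, so I'm handing in.

```bash
python3 -c "
from rig import r
print(r.sign_off())"
```

```text
the job is handed in; nothing more can be done
None
```

The job is handed in: the holder stands upright in the steel dish, and the dish is square under the right bay of the shelf, by my measurement about 8 mm in front of the bay centre and 3 mm to its left; the sign-off returned no verdict.

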